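# Present a filter holder to the inspection camera

## Task

On the camera's control box press the round key fully and then, once it is back up, the long bar key, leaving the square key alone. Then lift the filter holder with the round window (the one with the flat rectangular tab) out of the slotted rack and hold it in the air for the camera, tab up: the window centred 12 cm straight in front of the lens, the plate square to the line of sight, which means leaning it as much as the camera is tilted. Finish while holding it there, still; leave the other two holders in their slots, do not shift the camera, and do not tip over the bottle or the beaker.

Things in the scene. Friction and masses are not known exactly. Their poses are not given: they have to be found in the camera images.
- key_round (a joint): travel of the round key, the middle one of the three black keys on the white control box (box 100 x 220 x 40 mm, fixed; the keys stand in a row along its length, 65 mm apart, tops 12 mm above the box). m, 0 up, 0.006 fully down; a spring pushes it back, 1.3 N at the start of the travel and 5 N at the end; it counts as pressed beyond 0.004 and as up below 0.002
- key_bar (a joint): travel of the long bar key at the end of the row on the robot's right; same spring, travel and sense as the round key
- key_square (a joint): travel of the square key at the end of the row on the robot's left, not to be pressed; same spring, travel and sense
- key_round_top (a point): centre of the top face of the round key (30 mm across), pressed downwards; z up, y along the row
- key_bar_top (a point): centre of the top face of the bar key (56 mm long across the row, 16 mm wide along it), pressed downwards; z up, y along the row
- key_square_top (a point): centre of the top face of the square key (28 x 28 mm); z up, y along the row
- keypad: the control box, origin under its centre, z up, y along the row of keys
- holder: the wanted filter holder: an aluminium plate 50 mm wide (its y), 8 mm thick (its x), 64 mm tall (its z) with a round dark window, 34 mm across with its bezel, and on top a flat rectangular tab 24 mm wide (y), 12 mm thick (x) and 44 mm tall. About 110 g. Stands upright in one of the three slots of the rack, at first loose in its slot (1 mm each side). Origin: centre of its underside
- window (a point): centre of the round window, 42 mm above the holder's underside, in the middle of the plate's thickness; axes as the holder's (x square to the plate, z towards the tab)
- tab (a point): centre of the rectangular tab, where it can be gripped across its 24 mm (y) or its 12 mm (x); 86 mm above the holder's underside, 44 mm above the window's centre
- holder_b: another holder of the same plate size, with a square window and a thick round tab (26 mm diameter, 44 mm tall); must stay in its slot. Origin: centre of its underside, z up, x square to the plate
- holder_c: another holder of the same plate size, with a narrow slit window and a thin round tab (11 mm diameter, 44 mm tall); must stay in its slot. Origin: centre of its underside, z up, x square to the plate
- rack: the white slotted rack, 80 x 270 x 30 mm, fixed; three slots 22 mm deep, 85 mm apart along its y; the slots' floor is 8 mm above its underside. Holders stand in a row, faces along its x. Origin: centre of its underside
- lens (a point): centre of the front of the camera's lens (42 mm across). The camera, a white box 60 mm wide on a stiff fixed column 145 mm behind the lens, at the far side of the table, looks roughly towards the robot, tilted down 0.1 to 0.42 rad, lens 0.2 to 0.29 m up; not to be shifted. It looks along -x (x points back into the camera), y is sideways, z up its face
- focus (a point): the unmarked point 120 mm in front of the lens on its line of sight, where the window's centre is to be held; axes as the lens's: the holder is right when its x lies along this x (either way round) and its z along this z
- beaker: empty glass beaker, 64 mm across, 85 mm high, between the rack and the stand; origin: centre of its underside
- bottle: amber glass bottle with a blue cap, 64 mm across, 150 mm high, to the left of the control box and the camera; origin: centre of its underside
There are look-alikes about, which are no part of the job. What is shaped like the keypad but yellow is not meant.

How it is judged:
By the outcome, as a careful person would: the job done as asked, in the order asked, and still so for the second after the job is handed in, while the arm keeps its last pose, push and grip.
It also fails if it takes over 56 s, if anything falls off the work surface, if the arm or the gripper's body presses on something with over 40 N, if the wrist force passes 120 N, or if a joint passes its speed limit or range.

## Robot

A 6-joint arm with a two-finger parallel gripper is mounted at the origin on the work surface. World frame = base frame: x ahead of the robot, y to its left, z up, the work surface at z = 0. Lengths are in m, angles in rad, forces in N, time in s.
With the tool pointing down it reaches from about 0.275 to 0.75 m from the base axis. Payload 10.2 kg.
Tool frame: the origin (TCP) lies midway between the tips of the shut fingers; the grasp point (between the pads) lies behind it (r.grip_depth is the z of the grasp point in the tool frame, in m); z points along the fingers, y is the line along which they close (so a half turn about z gives the same grasp; the last joint's range is limited). The gripper opens to 88 mm and grips with 3 to 60 N. Pads are 18 mm wide; open, the fingers measure 123 mm over their backs; the gripper's body (75 mm by 187 mm) begins 45 mm behind the grasp point.
Start: joints at [-1.337, 0.313, 1.498, -0, 1.331, -0.223], TCP at [0.232, -0.471, 0.239] pointing down, gripper open.
Joint ranges: [-2.94, 2.94], [-0.97, 2.17], [0.19, 2.56], [-1.23, 4.37], [0.02, 3.11], [-2.88, 2.88]. Speed limits (rad/s): [2.39, 2.39, 3.01, 3.14, 3.14, 3.14].

## Interface

Orientations are given as a rotation vector (axis times angle).
In Python, from cell import observe, capture, r gives the robot as it stands.
- The arm moves only by the tool arm_command, never from a script. Its argument "commands" is a list of rows, each an object with "claw": the opening, from 0 (shut) to 1 (fully open); "dp": the shift along the world's x, y, z in units of 25 mm (1.0 is 25 mm), a list of three; "delta_rot": the turn, a rotation vector about the world's x, y, z in units of 5 degrees (1.0 is 5 degrees), a list of three. In form: [{"claw": claw, "dp": [dx, dy, dz], "delta_rot": [rx, ry, rz]}, ...]. A call has 1 to 10 rows; each row is the pose to reach, as a shift and turn from the pose commanded when the call began; what a row does not reach only later rows make up. A row lasts 1/12 s, in which the tool goes at most 41.7 mm and 7.16 degrees, less where a joint would pass 70% of its speed; a pose out of reach is approached as far as the arm can. A call with a gripper value outside its range is refused whole. The fingers move at their own pace and stop on an object; the grip force is fixed at half the most. Time passes only in rows, so rows that repeat a pose let the fingers close. It gives the time, the measured TCP pose, the force, the opening and the grip force at its end, in the units of the state.
- observe(): the state, without advancing time (a new reading comes with each control period).
- capture(name): name is "side" or "top" or "wrist"; returns a dict with "img" (480x640x3 uint8, blue, green, red), "range_z" (480x640 float32, m along the optical axis (not along the pixel's ray), 0 where there is no reading), "fx", "fy", "cx", "cy" (pixels), "rvec" (rotation vector, rad) and "tvec" (3), from world to camera coordinates, as OpenCV has them. Camera axes: x right, y down, z forward; pixel columns grow to the right and rows downward; lengths in m; the calibration is good to about 2 mm. The wrist camera is an equidistant fisheye: a pixel r from the principal point sees the ray r / f radians off the axis. A picture is of the moment at which its call begins.
- r.finish_job(): hands the job in; it is judged then, once.
The state is a dict: "t": time; "qpos": joint angles; "dq": joint speeds; "tau": joint torques, N m; "tool_pos": TCP position; "tool_rot": TCP orientation; "contact_force": force on the tool from outside, world axes, zero at the start; "moment": the same for the moment, N m; "opening": finger opening in m; "grasp_force": force on a finger pad.
Only numpy, scipy, OpenCV 4.12 (cv2) and the standard library are available. Lean on these libraries where they do the work, as an engineer would, in place of code of your own. Each camera call takes 0.05 s, during which the arm holds its last target. There are 200 camera calls.

## Working session

There is one attempt and no reset: what is moved stays moved. The work goes in short steps, Python scripts to look and compute and a tool call to move; the robot and the scene stay as the last step left them, time stands still between calls to the robot, and variables do not carry over. Pictures are saved under pics/ and viewed, at most 10 in all, crops included, and the job is handed in when it is done.

Besides the shell and the picture viewer there is one more tool, called as a command line: name --argument value ..., lists and objects as JSON in quotes. arm_command: Moves the arm, as the interface text tells. Its arguments: {"type":"object","properties":{"commands":{"type":"array"}},"required":["commands"]}

```bash
mkdir -p pics; ls; python3 - <<'E'
from cell import observe,capture,r
import cv2,numpy as np
print(observe(), r.grip_depth)
for n in ("side","top"):
    c=capture(n); np.savez(f"{n}0.npz",**c); cv2.imwrite(f"pics/{n}0.png",c["img"])
    R=cv2.Rodrigues(np.array(c["rvec"]))[0]; print(n,c["fx"],c["cx"],c["cy"],"cam pos",-R.T@np.array(c["tvec"]).ravel(),"axis",R[2], (c["range_z"]>0).mean())
E
```

```text
pics
{'t': 0.0, 'qpos': array([-1.33738659e+00,  3.13427615e-01,  1.49839663e+00,  3.23493622e-05,
        1.33097416e+00, -2.23391094e-01]), 'dq': array([-0.00055161,  0.00028415, -0.00030474, -0.00097379,  0.00074828,
       -0.00149756]), 'tau': array([-2.05921096e-04, -4.02213407e+01, -2.52270967e+01,  6.94445707e-02,
        3.52401508e-02, -9.76062802e-05]), 'tool_pos': array([ 0.23151357, -0.47094568,  0.23818774]), 'tool_rot': array([-3.05883309e+00, -7.11033865e-01, -3.98492229e-05]), 'contact_force': array([-0.69479281,  0.37448539,  0.27425163]), 'moment': array([ 0.0686582 , -0.03183037,  0.04984354]), 'grasp_force': 0.0, 'opening': 0.0882715354434957} -0.0187
side 527.3678284143779 318.0487130198325 241.32774114620833 cam pos [ 0.11435802 -0.80051627  0.79667911] axis [ 0.34910585  0.74841593 -0.56391373] 0.9956282552083333
top 536.6163874710332 321.7752974272889 234.29351048347024 cam pos [0.27476454 0.0578649  1.46305947] axis [ 0.1690897  -0.00496122 -0.98558818] 0.9961328125
```

View pics/side0.png

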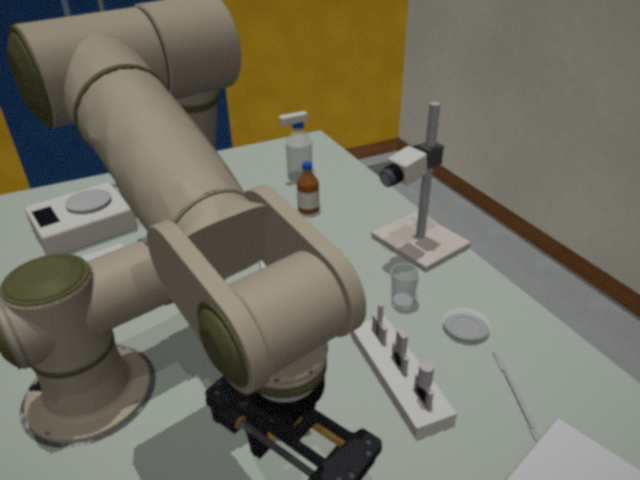

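View pics/top0.png

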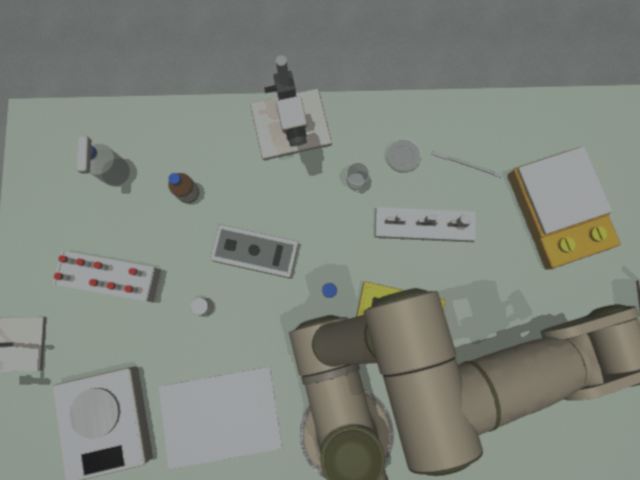

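The side view shows the camera head at (400,168) with its lens at (390,175), and holders at (380,315), (401,350) and (425,380). The top view shows the keys at (231,245) square, (254,250) round and (278,255) bar, the rack at (426,224) and the camera head at (291,115).

```bash
cat > h.py <<'E'
import numpy as np,cv2
from scipy.spatial.transform import Rotation as Ro
def load(f):
    c=dict(np.load(f)); c["R"]=cv2.Rodrigues(c["rvec"])[0]; c["t"]=c["tvec"].ravel(); c["C"]=-c["R"].T@c["t"]; return c
def cloud(c):
    v,u=np.mgrid[0:480,0:640]; z=c["range_z"]
    p=np.stack([(u-c["cx"])/c["fx"]*z,(v-c["cy"])/c["fy"]*z,z],-1)
    return (p-c["t"])@c["R"]
def ray(c,u,v):
    d=c["R"].T@np.array([(u-c["cx"])/c["fx"],(v-c["cy"])/c["fy"],1.]); return c["C"],d/np.linalg.norm(d)
def onplane(c,u,v,z):
    C,d=ray(c,u,v); return C+d*(z-C[2])/d[2]
def proj(c,P):
    q=np.atleast_2d(P)@c["R"].T+c["t"]; return np.c_[q[:,0]/q[:,2]*c["fx"]+c["cx"],q[:,1]/q[:,2]*c["fy"]+c["cy"]]
def tri(r1,r2):
    (a,d),(b,e)=r1,r2; s=np.linalg.lstsq(np.c_[d,-e],b-a,rcond=None)[0]
    p,q=a+s[0]*d,b+s[1]*e; return (p+q)/2,np.linalg.norm(p-q)
E
python3 - <<'E'
from h import *
T=load("top0.npz");S=load("side0.npz")
W=cloud(T);V=cloud(S)
for n,(v0,v1,u0,u1) in dict(keypad=(222,282,205,305),rack=(195,250,365,485)).items():
    sub=W[v0:v1,u0:u1].reshape(-1,3); z=sub[:,2]
    print(n,np.histogram(z,bins=np.arange(-.01,.15,.01))[0])
    lo,hi=(.03,.06) if n=="keypad" else (.02,.15)
    m=((W[...,2]>lo)&(W[...,2]<hi)); mm=np.zeros_like(m);mm[v0:v1,u0:u1]=m[v0:v1,u0:u1]
    rc=cv2.minAreaRect(W[mm][:,:2].astype(np.float32)*1000); print(rc)
g=cv2.cvtColor(T["img"],cv2.COLOR_BGR2GRAY)
a=cv2.resize(T["img"][190:260,360:490],None,fx=4,fy=4,interpolation=3)
b=cv2.resize(T["img"][50:165,245:335],None,fx=4,fy=4,interpolation=3)
c=cv2.resize(S["img"][295:430,350:460],None,fx=4,fy=4,interpolation=3)
k=cv2.resize(T["img"][220:285,205:305],None,fx=4,fy=4,interpolation=3)
d=cv2.resize(S["img"][90:210,370:450],None,fx=4,fy=4,interpolation=3)
def pad(i,h,w): return cv2.copyMakeBorder(i,0,max(0,h-i.shape[0]),0,max(0,w-i.shape[1]),0)[:h,:w]
top=np.hstack([pad(c,540,440),pad(d,540,320)]); cv2.imwrite("pics/cs.png",top)
l=np.vstack([pad(a,280,520),pad(k,260,520)]); cv2.imwrite("pics/ct.png",np.hstack([pad(l,540,430),pad(b,540,360)]))
E
```

```text
keypad [1149 1723   33   32  790 1959  288    1    0    0    0    0    0    0
    0]
((480.15411376953125, 234.4976806640625), (221.19256591796875, 100.95791625976562), 76.14857482910156)
rack [1396 2169   85  984 1472   48   43   62   80   26   27   35  127   21
    0]
((543.3178100585938, -230.19017028808594), (270.1185607910156, 82.41642761230469), 85.83488464355469)
```

View pics/cs.png

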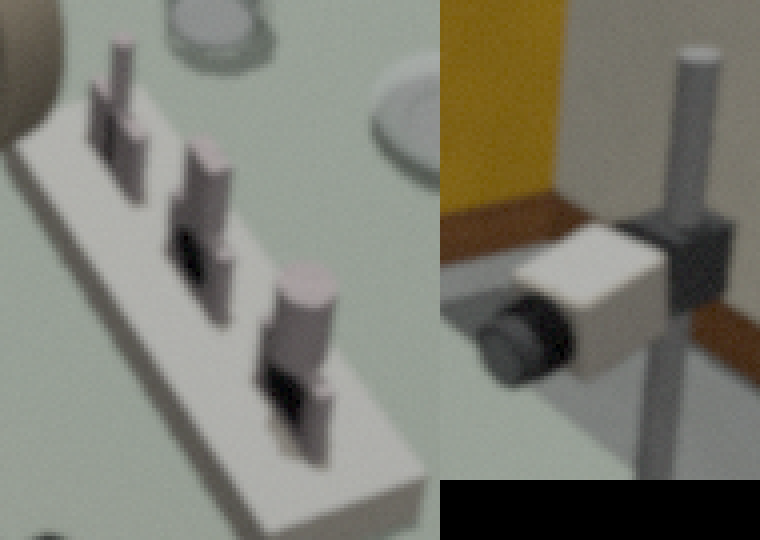

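View pics/ct.png

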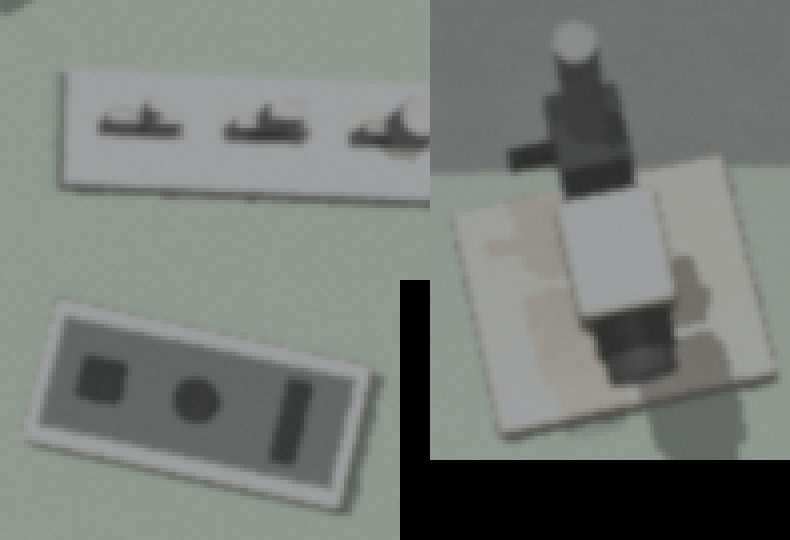

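The middle holder (side crop, 200,190) carries the flat tab, so it is the wanted one. The holder with the slit window and thin tab stands on the robot's left, the thick round tab on its right. The keys from left to right are square, round and bar.

```bash
python3 - <<'E'
from h import *
T=load("top0.npz");S=load("side0.npz")
W=cloud(T);V=cloud(S)
g=cv2.cvtColor(T["img"],cv2.COLOR_BGR2GRAY)
# keys
roi=g[222:282,205:305]; 
n,l,st,ce=cv2.connectedComponentsWithStats((roi<72).astype(np.uint8))
for i in range(1,n):
    if st[i,4]>25:
        u,v=ce[i]+[205,222]; print("key",st[i],u,v,onplane(T,u,v,.052)*1000,"depth z",np.median(W[222:282,205:305][l==i],0)*1000)
# tabs & plates by depth: top points z>.1
for nm,w in (("top",W),("side",V)):
    m=(w[...,2]>.1)&(w[...,2]<.14)&(w[...,0]>.48)&(w[...,0]<.61)&(w[...,1]<-.1)&(w[...,1]>-.36)
    n,l,st,ce=cv2.connectedComponentsWithStats(m.astype(np.uint8))
    for i in range(1,n):
        if st[i,4]>6:
            p=w[l==i]*1000; print(nm,"tab",st[i],ce[i],p.min(0).round(1),p.max(0).round(1),np.median(p,0).round(1), np.percentile(p[:,2],95))
    m=(w[...,2]>.042)&(w[...,2]<.07)&(w[...,0]>.48)&(w[...,0]<.61)&(w[...,1]<-.1)&(w[...,1]>-.36)
    n,l,st,ce=cv2.connectedComponentsWithStats(m.astype(np.uint8))
    for i in range(1,n):
        if st[i,4]>20:
            p=w[l==i]*1000; print(nm,"plate",st[i],p.min(0).round(1),p.max(0).round(1)); print(cv2.minAreaRect(p[:,:2].astype(np.float32)))
# camera head: white box
for nm,w,c in (("top",W,T),("side",V,S)):
    m=(w[...,2]>.17)&(w[...,0]>.6)&(w[...,0]<.95)&(w[...,1]>-.05)&(w[...,1]<.3)
    gg=cv2.cvtColor(c["img"],cv2.COLOR_BGR2GRAY)
    print(nm,m.sum(),w[m].min(0),w[m].max(0))
    mw=m&(gg>110)
    # normals locally
    gx=np.gradient(w,axis=1);gy=np.gradient(w,axis=0);N=np.cross(gx,gy);N/=np.linalg.norm(N,axis=-1,keepdims=True)+1e-12;N*=np.sign(N@np.array([-.3,-.3,1.]))[...,None]
    P=w[mw]
    rng=np.random.default_rng(0);rest=P
    for k in range(3):
        best=0
        for _ in range(400):
            a=rest[rng.choice(len(rest),3,False)];nn=np.cross(a[1]-a[0],a[2]-a[0]);
            if np.linalg.norm(nn)<1e-5: continue
            nn/=np.linalg.norm(nn); ins=abs((rest-a[0])@nn)<.002
            if ins.sum()>best: best=ins.sum();bi=ins
        q=rest[bi]; n=np.linalg.svd(q-q.mean(0))[2][2]
        print(nm,"plane",len(q),q.mean(0).round(4),n.round(4),((q-q.mean(0))@n).std()); rest=rest[~bi]
        if len(rest)<40:break
    md=m&(gg<=75); print("dark",md.sum(),W[md].min(0) if nm=="top" else V[md].min(0))
E
```

```text
key [ 19  17  13  12 108] 230.03703703703704 244.47222222222223 [495.39237871 295.29710447  52.        ] depth z [495.61628762 295.67235122  52.67255726]
key [44 23 11 10 90] 253.65555555555557 249.56666666666666 [480.16713969 232.56578667  52.        ] depth z [480.06319331 231.97415044  53.255186  ]
key [ 68  23  10  21 120] 277.3833333333333 255.09166666666667 [463.83270443 169.75600399  52.        ] depth z [464.16732155 170.31585124  52.8985022 ]
top tab [396 214   5   6  21] [397.80952381 216.33333333] [ 543.  -151.3  100.1] [ 554.3 -139.8  123.7] [ 548.3 -144.8  115.3] 118.55947138830794
top tab [426 215  11   7  65] [430.96923077 217.64615385] [ 536.  -243.4  100.7] [ 549.6 -218.   124.9] [ 542.1 -229.8  115.6] 120.91860320750503
top tab [458 214  12  11  97] [463.81443299 219.19587629] [ 525.  -327.4  101.3] [ 550.3 -302.   124.9] [ 536.3 -312.9  116.6] 120.99162598832518
top plate [385 218  21   6  50] [ 543.  -170.4   42.2] [ 553.2 -120.3   69.9]
((547.2378540039062, -145.51947021484375), (50.032814025878906, 6.829013824462891), 81.72949981689453)
top plate [417 219  20   
[... 1372 characters left out ...]
 0.18104026 0.38759143]
top plane 398 [0.7692 0.1167 0.2761] [-0.147  -0.0481  0.988 ] 0.001088714311262976
top plane 151 [0.7675 0.1178 0.2761] [-0.2833 -0.0606  0.9571] 0.0010384506259088608
top plane 85 [0.7703 0.118  0.2762] [ 0.0212 -0.0062  0.9998] 0.0011963988612733191
dark 882 [0.69904193 0.08514259 0.23535619]
side 2402 [0.7011421  0.07735441 0.17001712] [0.87569435 0.17866141 0.3803039 ]
side plane 361 [0.7694 0.1127 0.2738] [-0.1667 -0.0374  0.9853] 0.0009887216575951584
side plane 57 [0.761  0.1004 0.2685] [ 0.1758  0.0217 -0.9842] 0.0009559517208228675
side plane 35 [0.7775 0.1152 0.278 ] [-0.1607 -0.0382  0.9863] 0.0005930916136561465
dark 840 [0.7011421  0.07995219 0.17061084]
```

arm_command --commands '[{"claw":0,"dp":[0.6,1.6,0],"delta_rot":[0,0,-1]},{"claw":0,"dp":[1.1,3.1,0],"delta_rot":[0,0,-2]},{"claw":0,"dp":[1.7,4.7,0],"delta_rot":[0,0,-3]},{"claw":0,"dp":[2.2,6.2,0],"delta_rot":[0,0,-4]},{"claw":0,"dp":[2.8,7.8,0],"delta_rot":[0,0,-5]},{"claw":0,"dp":[3.3,9.3,0],"delta_rot":[0,0,-6]},{"claw":0,"dp":[3.9,10.9,0],"delta_rot":[0,0,-6]},{"claw":0,"dp":[4.4,12.4,0],"delta_rot":[0,0,-6]},{"claw":0,"dp":[5,14,0],"delta_rot":[0,0,-6]},{"claw":0,"dp":[5,14,0],"delta_rot":[0,0,-6]}]'

```text
t: 0.93
tool_pos: [0.3576, -0.1155, 0.2387]
tool_rot: [-3.139, 0.093, -0.001]
contact_force: [-0.5, -0.3, -0.4]
opening: 0.0235
grasp_force: 0.0
```

arm_command --commands '[{"claw":0,"dp":[0.5,1.6,0],"delta_rot":[0,0,0]},{"claw":0,"dp":[1.1,3.1,0],"delta_rot":[0,0,0]},{"claw":0,"dp":[1.6,4.7,0],"delta_rot":[0,0,0]},{"claw":0,"dp":[2.2,6.2,0],"delta_rot":[0,0,0]},{"claw":0,"dp":[2.7,7.8,0],"delta_rot":[0,0,0]},{"claw":0,"dp":[3.3,9.3,-0.5],"delta_rot":[0,0,0]},{"claw":0,"dp":[3.8,10.9,-1.5],"delta_rot":[0,0,0]},{"claw":0,"dp":[4.4,12.4,-2.5],"delta_rot":[0,0,0]},{"claw":0,"dp":[4.9,14.1,-3.5],"delta_rot":[0,0,0]},{"claw":0,"dp":[4.9,14.1,-4.5],"delta_rot":[0,0,0]}]'

```text
t: 1.77
tool_pos: [0.4808, 0.2345, 0.1268]
tool_rot: [-3.138, 0.102, -0.007]
contact_force: [2.2, 0.3, 1.5]
opening: 0.0003
grasp_force: 0.0
```

```bash
python3 - <<'E'
from h import *
from cell import *
print(observe()["tool_pos"],observe()["opening"])
c=capture("wrist"); np.savez("w0.npz",**c); cv2.imwrite("pics/w0.png",c["img"]); print(c["fx"],c["cx"],c["cy"],c["rvec"],c["tvec"])
E
```

```text
[0.48076204 0.23445101 0.12678717] 0.0003315545081286002
371.64829954431775 323.8716542872511 245.97456413218973 [-1.99327602  2.12605498  0.33186538] [0.26478389 0.43538173 0.4248216 ]
```

View pics/w0.png

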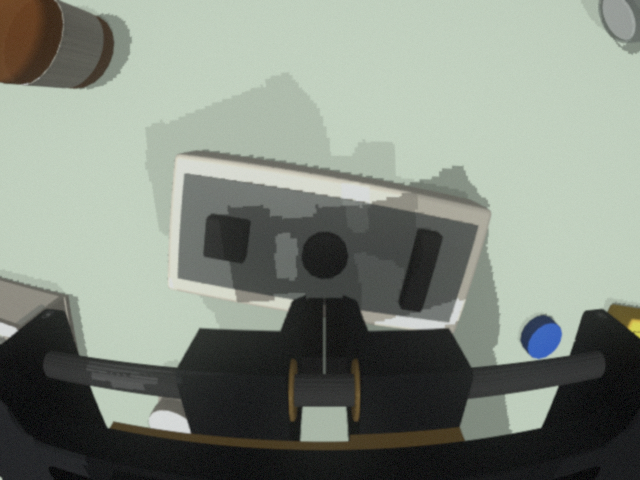

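The wrist view shows the round key at (325,255), the bar key at (421,269) and the square key at (227,238). I'll check their positions with this view.

```bash
cat >> h.py <<'E'
def wray(c,u,v):
    x,y=(u-c["cx"])/c["fx"],(v-c["cy"])/c["fy"]; th=np.hypot(x,y); s=np.sinc(th/np.pi)
    d=c["R"].T@np.array([x*s,y*s,np.cos(th)]); return c["C"],d
def wcloud(c):
    v,u=np.mgrid[0:480,0:640]; x,y=(u-c["cx"])/c["fx"],(v-c["cy"])/c["fy"]; th=np.hypot(x,y)+1e-9; k=np.tan(th)/th; z=c["range_z"]
    return (np.stack([x*k*z,y*k*z,z],-1)-c["t"])@c["R"]
E
python3 - <<'E'
from h import *
c=load("w0.npz");T=load("top0.npz");W=wcloud(c)
g=cv2.cvtColor(c["img"],cv2.COLOR_BGR2GRAY)
n,l,st,ce=cv2.connectedComponentsWithStats((g[200:320,190:450]<45).astype(np.uint8))
tu=[(230.04,244.47),(253.66,249.57),(277.38,255.09)]
for i in range(1,n):
    if st[i,4]>300:
        u,v=ce[i]+[190,200]; C,d=wray(c,u,v); print(st[i],u,v,(C+d*(.052-C[2])/d[2]).round(4),W[int(v),int(u)].round(4))
        for t in tu:
            P,e=tri((C,d),ray(T,*t)); 
            if e<.01: print("  tri",P.round(4),e)
E
```

```text
[  27   16   33   47 1031] 234.74005819592628 238.08535402521824 [0.4982 0.2895 0.052 ] [0.4983 0.29   0.052 ]
  tri [0.4961 0.2944 0.0431] 0.004817989653708973
[ 209   29   42   82 1948] 419.3141683778234 270.19712525667353 [0.4687 0.1723 0.052 ] [0.4693 0.1727 0.053 ]
  tri [0.4651 0.1703 0.0434] 0.0004243141553163575
[ 112   32   46   47 1670] 324.3305389221557 255.05389221556885 [0.4833 0.2336 0.052 ] [0.4836 0.2338 0.0527]
  tri [0.4811 0.2336 0.0454] 0.0003792732053830495
[  96   96   76   24 1448] 324.4627071823204 308.85842541436466 [0.4453 0.2359 0.052 ] [0.4899 0.2332 0.1376]
  tri [0.4723 0.2303 0.1028] 0.008021263189028837
```

arm_command --commands '[{"claw":0,"dp":[0.1,0.05,-1.2],"delta_rot":[0,0,0]},{"claw":0,"dp":[0.1,0.05,-2.3],"delta_rot":[0,0,0]},{"claw":0,"dp":[0.1,0.05,-2.7],"delta_rot":[0,0,0]},{"claw":0,"dp":[0.1,0.05,-2.8],"delta_rot":[0,0,0]},{"claw":0,"dp":[0.1,0.05,-2.9],"delta_rot":[0,0,0]},{"claw":0,"dp":[0.1,0.05,-3.0],"delta_rot":[0,0,0]},{"claw":0,"dp":[0.1,0.05,-3.0],"delta_rot":[0,0,0]},{"claw":0,"dp":[0.1,0.05,-3.0],"delta_rot":[0,0,0]}]'

```text
t: 2.48
tool_pos: [0.4823, 0.2325, 0.0524]
tool_rot: [-3.139, 0.105, -0.003]
contact_force: [1.0, -0.3, 0.4]
opening: 0.0006
grasp_force: 0.5
```

arm_command --commands '[{"claw":0,"dp":[0,0,-0.1],"delta_rot":[0,0,0]},{"claw":0,"dp":[0,0,-0.2],"delta_rot":[0,0,0]},{"claw":0,"dp":[0,0,-0.2],"delta_rot":[0,0,0]},{"claw":0,"dp":[0,0,-0.2],"delta_rot":[0,0,0]}]'

```text
t: 2.82
tool_pos: [0.4823, 0.2326, 0.0467]
tool_rot: [-3.14, 0.105, -0.003]
contact_force: [3.0, -1.4, 4.8]
opening: 0.0007
grasp_force: 2.3
```

arm_command --commands '[{"claw":0,"dp":[0,0,-0.05],"delta_rot":[0,0,0]},{"claw":0,"dp":[0,0,-0.1],"delta_rot":[0,0,0]},{"claw":0,"dp":[0,0,-0.1],"delta_rot":[0,0,0]},{"claw":0,"dp":[0,0,-0.1],"delta_rot":[0,0,0]}]'

```text
t: 3.15
tool_pos: [0.4824, 0.2326, 0.0461]
tool_rot: [-3.14, 0.104, -0.004]
contact_force: [-4.4, -3.4, 24.4]
opening: 0.0002
grasp_force: 12.4
```

arm_command --commands '[{"claw":0,"dp":[0,0,0.6],"delta_rot":[0,0,0]},{"claw":0,"dp":[0,0,1.2],"delta_rot":[0,0,0]},{"claw":0,"dp":[0,0,1.2],"delta_rot":[0,0,0]},{"claw":0,"dp":[-0.3,-1.25,1.2],"delta_rot":[0,0,0]},{"claw":0,"dp":[-0.6,-2.45,1.2],"delta_rot":[0,0,0]},{"claw":0,"dp":[-0.6,-2.45,1.2],"delta_rot":[0,0,0]},{"claw":0,"dp":[-0.6,-2.45,0.8],"delta_rot":[0,0,0]},{"claw":0,"dp":[-0.6,-2.45,0.5],"delta_rot":[0,0,0]},{"claw":0,"dp":[-0.6,-2.45,0.3],"delta_rot":[0,0,0]},{"claw":0,"dp":[-0.6,-2.45,0.3],"delta_rot":[0,0,0]}]'

```text
t: 3.98
tool_pos: [0.466, 0.1719, 0.0497]
tool_rot: [3.14, -0.103, -0.003]
contact_force: [-2.2, -0.3, 2.7]
opening: 0.0009
grasp_force: 1.4
```

arm_command --commands '[{"claw":0,"dp":[0,0,-0.1],"delta_rot":[0,0,0]},{"claw":0,"dp":[0,0,-0.2],"delta_rot":[0,0,0]},{"claw":0,"dp":[0,0,-0.25],"delta_rot":[0,0,0]},{"claw":0,"dp":[0,0,-0.3],"delta_rot":[0,0,0]},{"claw":0,"dp":[0,0,-0.3],"delta_rot":[0,0,0]},{"claw":0,"dp":[0,0,-0.3],"delta_rot":[0,0,0]}]'

```text
t: 4.48
tool_pos: [0.4664, 0.1719, 0.0459]
tool_rot: [-3.14, 0.104, -0.0]
contact_force: [-12.9, -0.3, 31.6]
opening: 0.0004
grasp_force: 15.7
```

arm_command --commands '[{"claw":0,"dp":[0,0,1.0],"delta_rot":[0,0,0]},{"claw":0,"dp":[0,0,2.0],"delta_rot":[0,0,0]},{"claw":0,"dp":[0,-0.7,3.3],"delta_rot":[0,-1,0]},{"claw":0,"dp":[0,-1.4,4.6],"delta_rot":[0,-2.3,0]},{"claw":0,"dp":[0,-2.1,5.9],"delta_rot":[0,-3.6,0]},{"claw":0,"dp":[0,-2.8,7.2],"delta_rot":[0,-4.9,0]},{"claw":0,"dp":[0,-3.5,8.3],"delta_rot":[0,-6.2,0]},{"claw":0,"dp":[0,-4.2,8.3],"delta_rot":[0,-7.5,0]},{"claw":0,"dp":[0,-4.5,8.3],"delta_rot":[0,-8.8,0]},{"claw":0,"dp":[0,-4.5,8.3],"delta_rot":[0,-10,0]}]'

```text
t: 5.32
tool_pos: [0.4665, 0.0597, 0.2516]
tool_rot: [-2.84, 0.091, -1.263]
contact_force: [0.8, 0.4, -0.0]
opening: 0.0003
grasp_force: 0.0
```

arm_command --commands '[{"claw":0,"dp":[0,0,0],"delta_rot":[0,0,0]},{"claw":0,"dp":[0,0,0],"delta_rot":[0,0,0]},{"claw":0,"dp":[0,0,0],"delta_rot":[0,0,0]}]'

```text
t: 5.57
tool_pos: [0.468, 0.0615, 0.252]
tool_rot: [-2.841, 0.086, -1.252]
contact_force: [0.5, -0.4, 0.5]
opening: 0.0005
grasp_force: 0.0
```

```bash
python3 - <<'E'
from h import *
from cell import *
print(observe()["tool_pos"],observe()["tool_rot"],observe()["dq"].round(3))
c=capture("wrist"); np.savez("w1.npz",**c); cv2.imwrite("pics/w1.png",c["img"])
c=load("w1.npz"); print(c["C"],c["R"][2])
E
```

```text
[0.46796823 0.06153297 0.25197526] [-2.84097891  0.08551625 -1.25224309] [ 0.004  0.006 -0.006  0.019 -0.007 -0.024]
[0.41372051 0.0542803  0.40980845] [ 0.49561237  0.03022092 -0.8680179 ]
```

View pics/w1.png

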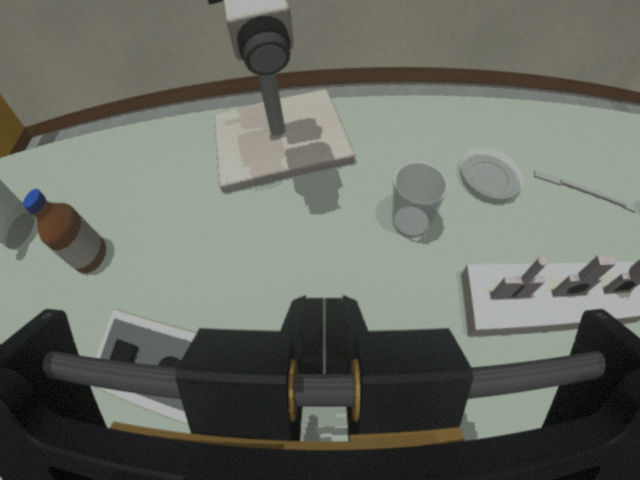

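The wrist view shows the camera's lens front at about (266,55), near the edge of the picture. I'll tilt up more for a better second view.

arm_command --commands '[{"claw":0,"dp":[0,0,-0.5],"delta_rot":[0,-1.2,0]},{"claw":0,"dp":[0,0,-1.0],"delta_rot":[0,-2.4,0]},{"claw":0,"dp":[0,0,-1.5],"delta_rot":[0,-3.6,0]},{"claw":0,"dp":[0,0,-2],"delta_rot":[0,-4.8,0]},{"claw":0,"dp":[0,0,-2],"delta_rot":[0,-6,0]},{"claw":0,"dp":[0,0,-2],"delta_rot":[0,-6,0]},{"claw":0,"dp":[0,0,-2],"delta_rot":[0,-6,0]},{"claw":0,"dp":[0,0,-2],"delta_rot":[0,-6,0]}]'

```text
t: 6.28
tool_pos: [0.4673, 0.0782, 0.2058]
tool_rot: [-2.608, -0.013, -1.436]
contact_force: [-0.6, 0.7, -0.4]
opening: 0.0006
grasp_force: 0.0
```

```bash
python3 - <<'E'
from h import *
from cell import *
print(observe()["tool_pos"],observe()["tool_rot"],observe()["dq"].round(3))
c=capture("wrist"); np.savez("w2.npz",**c); cv2.imwrite("pics/w2.png",c["img"])
c=load("w2.npz"); print(c["C"],c["R"][2])
W=wcloud(c); m=(W[...,0]>.6)&(W[...,2]>.19)&(c["range_z"]>0)&(W[...,0]<.9)
ys,xs=np.where(m); print(xs.min(),xs.max(),ys.min(),ys.max(),m.sum(),W[m].min(0),W[m].max(0))
E
```

```text
[0.46726601 0.07823812 0.20577356] [-2.60790087 -0.01278624 -1.43636147] [-0.25   0.231  0.351  1.979  0.588 -2.182]
[0.38747813 0.05044933 0.35000825] [ 0.63289766  0.16254535 -0.75698055]
0 341 0 161 4338 [0.69929383 0.08177915 0.19003141] [0.83801987 0.62943163 0.2770931 ]
```

View pics/w2.png

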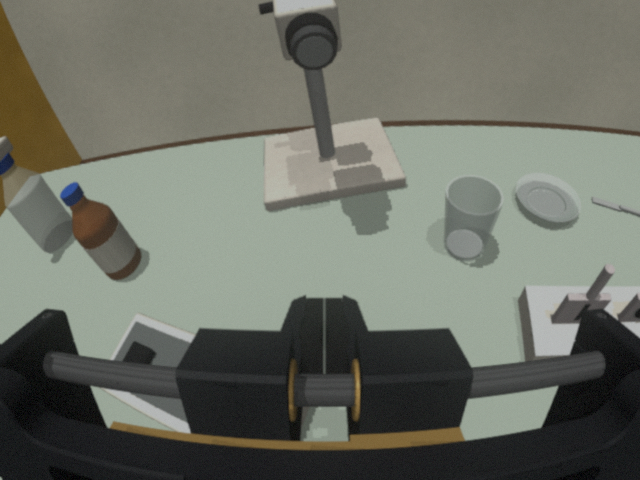

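The lens is at (315,45), but the wrist was still turning when the picture was taken. I'll let it settle.

arm_command --commands '[{"claw":0,"dp":[0,0,0],"delta_rot":[0,0,0]},{"claw":0,"dp":[0,0,0],"delta_rot":[0,0,0]},{"claw":0,"dp":[0,0,0],"delta_rot":[0,0,0]},{"claw":0,"dp":[0,0,0],"delta_rot":[0,0,0]},{"claw":0,"dp":[0,0,0],"delta_rot":[0,0,0]},{"claw":0,"dp":[0,0,0],"delta_rot":[0,0,0]},{"claw":0,"dp":[0,0,0],"delta_rot":[0,0,0]},{"claw":0,"dp":[0,0,0],"delta_rot":[0,0,0]}]'

```text
t: 7.0
tool_pos: [0.4664, 0.0779, 0.2054]
tool_rot: [-2.611, -0.01, -1.434]
contact_force: [-1.0, -0.3, -0.4]
opening: 0.0004
grasp_force: 0.0
```

```bash
cat > lens.py <<'E'
from h import *
def planes(P,k=3,tol=.0015,seed=0):
    rng=np.random.default_rng(seed);rest=P;out=[]
    for _ in range(k):
        best=0
        for _ in range(600):
            a=rest[rng.choice(len(rest),3,False)];n=np.cross(a[1]-a[0],a[2]-a[0])
            if np.linalg.norm(n)<3e-5: continue
            n/=np.linalg.norm(n); ins=abs((rest-a[0])@n)<tol
            if ins.sum()>best: best=ins.sum();bi=ins
        q=rest[bi]; n=np.linalg.svd(q-q.mean(0),full_matrices=False)[2][2]; n=n*np.sign(n@[-1,-.2,1.])
        out.append((q,n)); rest=rest[~bi]
        if len(rest)<60: break
    return out
E
python3 - <<'E'
from lens import *
from cell import *
s=observe(); print(s["tool_pos"],s["tool_rot"],s["qpos"].round(2),s["dq"].round(2))
for i in range(4): np.savez(f"w3_{i}.npz",**capture("wrist"))
for f in ("w1","w3_0"):
    c=load(f+".npz");W=wcloud(c); g=cv2.cvtColor(c["img"],cv2.COLOR_BGR2GRAY)
    m=(W[...,0]>.66)&(W[...,2]>.205)&(c["range_z"]>0)&(W[...,0]<.84)&(W[...,1]>.04)&(W[...,1]<.19)
    ys,xs=np.where(m); print(f,c["C"],c["R"][2],"bbox",xs.min(),xs.max(),ys.min(),ys.max())
    for nm,mm in (("dark",m&(g<80)),("white",m&(g>=95))):
        for q,n in planes(W[mm]): print(nm,len(q),"mean",q.mean(0).round(4),"n",n.round(3),"min",q.min(0).round(3),"max",q.max(0).round(3))
E
```

```text
[0.46639048 0.07786765 0.20536961] [-2.61087528 -0.01000996 -1.43364656] [-0.3  -0.06  2.39  1.93  0.43 -0.49] [-0. -0.  0.  0.  0. -0.]
w1 [0.41372051 0.0542803  0.40980845] [ 0.49561237  0.03022092 -0.8680179 ] bbox 208 293 0 74
dark 1161 mean [0.7059 0.1033 0.2376] n [-0.964 -0.201 -0.173] min [0.7   0.084 0.216] max [0.713 0.123 0.257]
dark 509 mean [0.7193 0.1108 0.2598] n [-0.351  0.129  0.927] min [0.703 0.095 0.251] max [0.738 0.138 0.266]
dark 342 mean [0.726  0.0942 0.257 ] n [-0.135 -0.608  0.782] min [0.707 0.084 0.247] max [0.748 0.105 0.265]
white 897 mean [0.748  0.1164 0.2719] n [-0.225 -0.032  0.974] min [0.732 0.084 0.267] max [0.768 0.144 0.277]
white 135 mean [0.742  0.1103 0.2674] n [-0.181 -0.025  0.983] min [0.733 0.082 0.266] max [0.772 0.147 0.275]
white 42 mean [0.745  0.126  0.2725] n [-0.088 -0.024  0.996] min [0.735 0.085 0.271] max [0.768 0.145 0.275]
w3_0 [0.38691827 0.05031343 0.3498424 ] [ 0.63123009  0.16100805 -0.75869953] bbox 257 340 0 68
dark 1280 mean [0.7058 0.1032 0.237 ] n [-0.962 -0.205 -0.18 ] min [0.699 0.083 0.217] max [0.713 0.124 0.256]
dark 393 mean [0.7191 0.1078 0.2598] n [-0.308  0.032  0.951] min [0.702 0.094 0.253] max [0.739 0.122 0.266]
dark 235 mean [0.7315 0.1309 0.2508] n [-0.405  0.821  0.402] min [0.702 0.115 0.235] max [0.836 0.18  0.262]
white 609 mean [0.7459 0.1168 0.2714] n [-0.242 -0.034  0.97 ] min [0.733 0.083 0.267] max [0.767 0.144 0.276]
white 163 mean [0.7415 0.1113 0.2673] n [-0.245 -0.039  0.969] min [0.733 0.082 0.264] max [0.771 0.146 0.276]
white 35 mean [0.7455 0.1127 0.2464] n [-0.968 -0.211 -0.136] min [0.736 0.082 0.218] max [0.756 0.141 0.272]
```

```bash
cat >> lens.py <<'E'
def goal_rot(yaw_y,zdir=(0,0,-1)):  # tool y near heading yaw_y (deg)
    z=np.array(zdir,float);z/=np.linalg.norm(z);a=np.radians(yaw_y);y=np.array([np.cos(a),np.sin(a),0]);y-=z*(y@z);y/=np.linalg.norm(y)
    return Ro.from_matrix(np.c_[np.cross(y,z),y,z])
def delta(s,p,R): # units for the move call, from measured pose
    d=(R*Ro.from_rotvec(s["tool_rot"]).inv()).as_rotvec()
    return ((np.array(p)-s["tool_pos"])/.025).round(2),(np.degrees(d)/5).round(2)
E
python3 - <<'E'
from lens import *
from cell import *
s=observe(); print(delta(s,(.54,-.231,.22),goal_rot(-94.1)))
R0=Ro.from_rotvec([-3.14,.104,0]);Rq=Ro.from_rotvec([0,-np.radians(80),0])*R0
print("requested vs measured deg",np.degrees((Rq*Ro.from_rotvec(s["tool_rot"]).inv()).as_rotvec()))
ps=[];ns=[]
for i in range(4):
    c=load(f"w3_{i}.npz");W=wcloud(c); g=cv2.cvtColor(c["img"],cv2.COLOR_BGR2GRAY)
    m=(W[...,0]>.66)&(W[...,2]>.205)&(c["range_z"]>0)&(W[...,0]<.74)&(W[...,1]>.04)&(W[...,1]<.19)&(g<80)
    q,n=planes(W[m],1,.001,i)[0]; (mid,sz,a)=cv2.minAreaRect(np.c_[q@np.cross([0,0,1],n),q[:,2]].astype(np.float32)); print(q.mean(0),((q.min(0)+q.max(0))/2).round(4),n,sz)
E
```

```text
(array([  2.94, -12.35,   0.59]), array([-1.54, 11.55, -0.83]))
requested vs measured deg [ -3.4004452  -22.14260227  -7.7126166 ]
[0.70574971 0.1032128  0.23705083] [0.7062 0.1034 0.2364] [-0.96319918 -0.20781698 -0.17046831] (0.03886047750711441, 0.0391957126557827)
[0.70592802 0.10301773 0.23707386] [0.7061 0.1034 0.237 ] [-0.96281708 -0.2085103  -0.17177524] (0.03978470340371132, 0.038888927549123764)
[0.70568293 0.10352765 0.23731956] [0.7059 0.1037 0.2367] [-0.96581564 -0.19545888 -0.17028203] (0.03910098224878311, 0.03920488804578781)
[0.70567945 0.10348623 0.23691086] [0.7057 0.1036 0.2366] [-0.96537602 -0.18832328 -0.18050895] (0.038702335208654404, 0.03933899104595184)
```

arm_command --commands '[{"claw":0.6,"dp":[0.3,-1.2,0.6],"delta_rot":[-0.1,1.2,-0.1]},{"claw":0.6,"dp":[0.6,-2.5,0.6],"delta_rot":[-0.3,2.4,-0.2]},{"claw":0.6,"dp":[0.9,-3.7,0.6],"delta_rot":[-0.5,3.6,-0.3]},{"claw":0.6,"dp":[1.2,-5,0.6],"delta_rot":[-0.6,4.8,-0.4]},{"claw":0.6,"dp":[1.5,-6.2,0.6],"delta_rot":[-0.8,6.0,-0.5]},{"claw":0.6,"dp":[1.8,-7.5,0.6],"delta_rot":[-1.0,7.2,-0.6]},{"claw":0.6,"dp":[2.1,-8.7,0.6],"delta_rot":[-1.2,8.4,-0.7]},{"claw":0.6,"dp":[2.4,-10,0.6],"delta_rot":[-1.4,9.6,-0.8]},{"claw":0.6,"dp":[2.7,-11.2,0.6],"delta_rot":[-1.5,10.8,-0.8]},{"claw":0.6,"dp":[2.9,-12.3,0.6],"delta_rot":[-1.5,11.6,-0.8]}]'

```text
t: 8.03
tool_pos: [0.5262, -0.1692, 0.2209]
tool_rot: [-3.072, 0.078, -0.382]
contact_force: [0.9, 0.8, 0.4]
opening: 0.053
grasp_force: 0.0
```

arm_command --commands '[{"claw":0.6,"dp":[0,0,0],"delta_rot":[0,0,0]},{"claw":0.6,"dp":[0,0,0],"delta_rot":[0,0,0]},{"claw":0.6,"dp":[0,0,0],"delta_rot":[0,0,0]}]'

```text
t: 8.28
tool_pos: [0.526, -0.1661, 0.2194]
tool_rot: [-3.066, 0.074, -0.389]
contact_force: [-0.2, 1.1, 0.1]
opening: 0.0529
grasp_force: 0.0
```

```bash
python3 - <<'E'
from lens import *
from cell import *
s=observe(); print(s["tool_pos"],s["qpos"].round(2),s["dq"].round(2),delta(s,(.54,-.231,.22),goal_rot(-94.1)))
E
```

```text
[ 0.52601615 -0.1660686   0.21938827] [-0.6   0.27  1.62  0.2   1.07  0.94] [ 0.01 -0.03  0.03  0.   -0.    0.  ] (array([ 0.56, -2.6 ,  0.02]), array([-0.47,  2.91, -0.27]))
```

arm_command --commands '[{"claw":0.6,"dp":[0.3,-1.3,0],"delta_rot":[-0.2,1.3,-0.1]},{"claw":0.6,"dp":[0.55,-2.6,0],"delta_rot":[-0.45,2.6,-0.25]},{"claw":0.6,"dp":[0.55,-2.6,0],"delta_rot":[-0.45,2.9,-0.25]},{"claw":0.6,"dp":[0.55,-2.6,0],"delta_rot":[-0.45,2.9,-0.25]},{"claw":0.6,"dp":[0.55,-2.6,0],"delta_rot":[-0.45,2.9,-0.25]},{"claw":0.6,"dp":[0.55,-2.6,0],"delta_rot":[-0.45,2.9,-0.25]}]'

```text
t: 8.78
tool_pos: [0.5396, -0.2303, 0.2206]
tool_rot: [-3.139, 0.108, -0.004]
contact_force: [-0.2, -0.3, 0.1]
opening: 0.0528
grasp_force: 0.0
```

```bash
python3 - <<'E'
from lens import *
from cell import *
s=observe(); print(s["tool_pos"],s["dq"].round(2),delta(s,(.54,-.231,.22),goal_rot(-94.1)))
c=capture("wrist"); np.savez("w4.npz",**c); cv2.imwrite("pics/w4.png",c["img"])
c=load("w4.npz");W=wcloud(c); print(c["C"])
for lo,hi in ((.108,.13),(.045,.074)):
    m=(W[...,2]>lo)&(W[...,2]<hi)&(W[...,0]>.49)&(W[...,0]<.6)&(W[...,1]<-.1)&(W[...,1]>-.36)
    n,l,st,ce=cv2.connectedComponentsWithStats(m.astype(np.uint8))
    for i in range(1,n):
        if st[i,4]>80:
            p=W[l==i]*1000; print(st[i],ce[i].round(1),p.min(0).round(1),p.max(0).round(1),np.median(p,0).round(1),cv2.minAreaRect(p[:,:2].astype(np.float32)))
E
```

```text
[ 0.53959263 -0.2303012   0.22058976] [-0.   -0.   -0.01 -0.01  0.    0.  ] (array([ 0.02, -0.03, -0.02]), array([-0.01,  0.03, -0.03]))
[ 0.61870112 -0.23647414  0.36722596]
[422 218  36  36 969] [439.4 235.4] [ 527.  -329.3  108. ] [ 552.7 -303.4  118.2] [ 540.8 -314.9  116.2] ((540.0335083007812, -315.9297790527344), (25.54248809814453, 25.259912490844727), 28.018428802490234)
[201 227  17  17 212] [208.9 235. ] [ 546.4 -152.5  108.3] [ 556.8 -141.5  117.7] [ 552.3 -147.6  115.9] ((551.7665405273438, -146.91513061523438), (10.261795043945312, 11.016703605651855), 13.867990493774414)
[307 226  35  19 646] [323.8 235.1] [ 538.9 -243.3  108.6] [ 552.5 -218.9  118.1] [ 546.6 -231.   116.1] ((545.839111328125, -231.2669219970703), (24.12053108215332, 12.46739387512207), 86.0710678100586)
[294 209  61  17 653] [324.3 216. ] [ 540.9 -256.1   45. ] [ 551.9 -206.5   73.9] [ 548.9 -232.3   65.2] ((546.7866821289062, -231.30259704589844), (49.42436599731445, 9.090441703796387), 86.3507080078125)
[391 209  29  18 341] [402.8 217.4] [ 536.6 -315.2   45.3] [ 550.6 -290.4   74. ] [ 544.2 -297.5   68.4] ((542.4003295898438, -302.53277587890625), (11.781485557556152, 25.386714935302734), 15.484315872192383)
[195 210  63  17 780] [227.6 217.5] [ 545.9 -172.1   45.1] [ 557.7 -121.4   73.9] [ 554.1 -152.2   69.9] ((552.2557373046875, -146.8134765625), (50.799049377441406, 9.14814567565918), 85.89952850341797)
[437 211  17  15  83] [446.3 216.5] [ 535.5 -341.2   45.1] [ 543.  -332.9   73.9] [ 541.8 -337.7   64.5] ((540.88134765625, -338.37042236328125), (11.164688110351562, 4.642589569091797), 50.02383041381836)
```

View pics/w4.png

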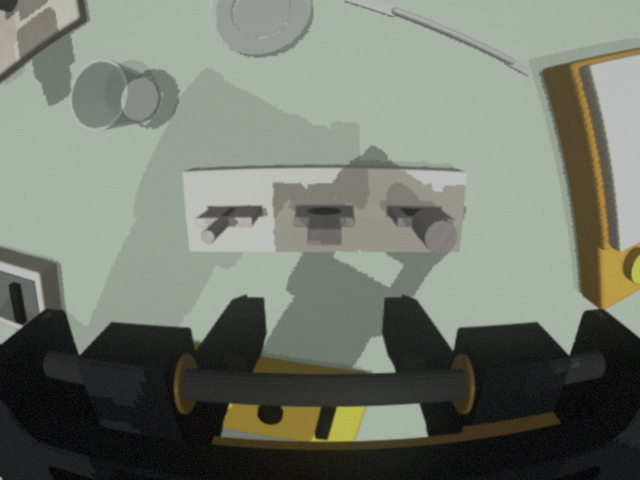

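The tab is at (324,235), with both open fingers on either side of its line, and the neighbouring tabs are well clear.

arm_command --commands '[{"claw":0.6,"dp":[0.15,0,-1.4],"delta_rot":[0,0,0]},{"claw":0.6,"dp":[0.15,0,-2.8],"delta_rot":[0,0,0]},{"claw":0.6,"dp":[0.15,0,-4.2],"delta_rot":[0,0,0]},{"claw":0.6,"dp":[0.15,0,-5],"delta_rot":[0,0,0]},{"claw":0.6,"dp":[0.15,0,-5.4],"delta_rot":[0,0,0]},{"claw":0.6,"dp":[0.15,0,-5.65],"delta_rot":[0,0,0]},{"claw":0.6,"dp":[0.15,0,-5.65],"delta_rot":[0,0,0]},{"claw":0.6,"dp":[0.15,0,-5.65],"delta_rot":[0,0,0]}]'

```text
t: 9.5
tool_pos: [0.5444, -0.2319, 0.0804]
tool_rot: [3.139, -0.11, 0.005]
contact_force: [-0.0, 0.2, 0.8]
opening: 0.0528
grasp_force: 0.0
```

arm_command --commands '[{"claw":0.4,"dp":[0,0,0],"delta_rot":[0,0,0]},{"claw":0.3,"dp":[0,0,0],"delta_rot":[0,0,0]},{"claw":0.2,"dp":[0,0,0],"delta_rot":[0,0,0]},{"claw":0.1,"dp":[0,0,0],"delta_rot":[0,0,0]},{"claw":0,"dp":[0,0,0],"delta_rot":[0,0,0]},{"claw":0,"dp":[0,0,0],"delta_rot":[0,0,0]},{"claw":0,"dp":[0,0,0],"delta_rot":[0,0,0]},{"claw":0,"dp":[0,0,0],"delta_rot":[0,0,0]}]'

```text
t: 10.17
tool_pos: [0.5441, -0.2317, 0.0792]
tool_rot: [-3.14, 0.11, -0.002]
contact_force: [0.1, 0.9, 2.9]
opening: 0.0236
grasp_force: 29.9
```

arm_command --commands '[{"claw":0,"dp":[0,0,0.3],"delta_rot":[0,0,0]},{"claw":0,"dp":[0,0,0.7],"delta_rot":[0,0,0]},{"claw":0,"dp":[0,0,1.2],"delta_rot":[0,0,0]},{"claw":0,"dp":[0,0,2.0],"delta_rot":[0,0,0]},{"claw":0,"dp":[0,0,3.0],"delta_rot":[0,0,0]},{"claw":0,"dp":[0,0,4.2],"delta_rot":[0,0,0]},{"claw":0,"dp":[0,0,5.4],"delta_rot":[0,0,0]},{"claw":0,"dp":[0,0,6.4],"delta_rot":[0,0,0]},{"claw":0,"dp":[0,0,6.8],"delta_rot":[0,0,0]},{"claw":0,"dp":[0,0,6.8],"delta_rot":[0,0,0]}]'

```text
t: 11.0
tool_pos: [0.5444, -0.232, 0.2515]
tool_rot: [3.137, -0.11, 0.008]
contact_force: [0.2, 0.2, -1.6]
opening: 0.0235
grasp_force: 29.9
```

```bash
python3 - <<'E'
from lens import *
from cell import *
s=observe()
nx=np.array([.9645,.200,.174]);nx/=np.linalg.norm(nx)
yl=np.cross([0,0,1],nx);yl/=np.linalg.norm(yl);zl=np.cross(nx,yl)
L=np.array([.7059,.1034,.2369]);F=L-.12*nx
# TCP: holder height of TCP above underside in slot = measured TCP z - slot floor .008
h=.0792-.008; p=F+(h-.042)*zl
# tool y opposite to lens y; 
R=goal_rot(np.degrees(np.arctan2(-yl[1],-yl[0])),-zl)
print("focus",F,"zl",zl,"tcp goal",p,"rot",R.as_rotvec()); print(s["tool_pos"],s["opening"],delta(s,p,R),delta(s,p-.03*nx,R))
# holder x offset vs TCP: where along x is plate? look at wrist and side
for n in ("side","wrist","top"):
    c=capture(n);np.savez(f"l_{n}.npz",**c);cv2.imwrite(f"pics/l_{n}.png",c["img"])
c=load("l_side.npz");V=cloud(c)
m=(V[...,2]>.12)&(V[...,2]<.25)&(abs(V[...,0]-.54)<.03)&(abs(V[...,1]+.231)<.04)
P=V[m];print(len(P),P.min(0),P.max(0))
for q,n in planes(P,2): print(len(q),q.mean(0),n,q.min(0),q.max(0))
u,v=proj(c,[.544,-.231,.20])[0].astype(int);cv2.imwrite("pics/ls.png",cv2.resize(c["img"][v-70:v+70,u-80:u+80],None,fx=4,fy=4,interpolation=3)); print(u,v)
E
```

```text
focus [0.59019102 0.07940643 0.2160256 ] zl [-0.17032992 -0.03531984  0.98475389] tcp goal [0.58521739 0.07837509 0.24478041] rot [-3.09571822 -0.31758808 -0.27132362]
[ 0.54443988 -0.23202447  0.25153135] 0.023523002071287543 (array([ 1.63, 12.42, -0.27]), array([ 0.15, -1.95,  3.14])) (array([ 0.47, 12.18, -0.48]), array([ 0.15, -1.95,  3.14]))
576 [ 0.53509182 -0.25963547  0.17924874] [ 0.54885326 -0.20787805  0.24961911]
452 [ 0.54165581 -0.23509317  0.21296693] [-0.99801971  0.0618324  -0.01155016] [ 0.53910668 -0.2592435   0.17924874] [ 0.54463761 -0.20790994  0.24943306]
74 [ 0.54488126 -0.25733466  0.21214411] [-0.20273539  0.97923188  0.00181385] [ 0.53810503 -0.25915714  0.17983995] [ 0.54885326 -0.25542349  0.24386271]
405 296
```

View pics/ls.png

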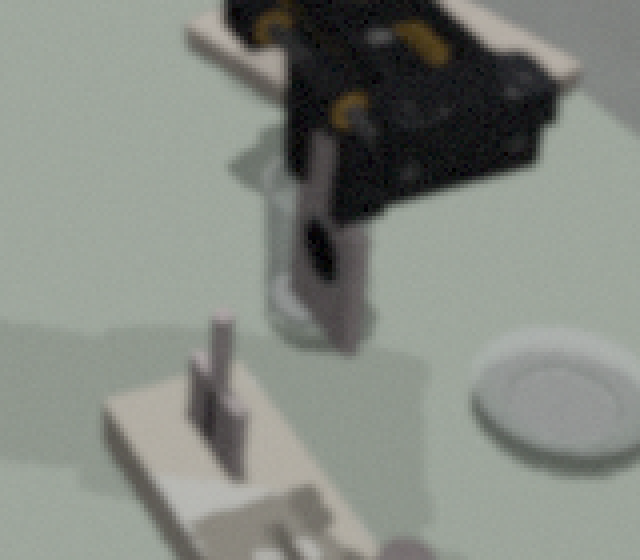

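The holder with the round window hangs upright and free of the rack, with its window at about (320,250) in the crop. The other two holders are still in their slots.

arm_command --commands '[{"claw":0,"dp":[0.1,1.0,0],"delta_rot":[0,-0.2,0.3]},{"claw":0,"dp":[0.3,2.4,0],"delta_rot":[0,-0.4,0.6]},{"claw":0,"dp":[0.5,3.8,0],"delta_rot":[0,-0.6,0.9]},{"claw":0,"dp":[0.7,5.2,-0.1],"delta_rot":[0.1,-0.8,1.3]},{"claw":0,"dp":[0.8,6.6,-0.1],"delta_rot":[0.1,-1.0,1.7]},{"claw":0,"dp":[1.0,8.0,-0.1],"delta_rot":[0.1,-1.3,2.1]},{"claw":0,"dp":[1.2,9.4,-0.2],"delta_rot":[0.1,-1.5,2.5]},{"claw":0,"dp":[1.4,10.8,-0.2],"delta_rot":[0.15,-1.8,2.9]},{"claw":0,"dp":[1.5,11.8,-0.25],"delta_rot":[0.15,-1.95,3.15]},{"claw":0,"dp":[1.6,12.4,-0.27],"delta_rot":[0.15,-1.95,3.15]}]'

```text
t: 11.98
tool_pos: [0.5828, 0.0811, 0.2401]
tool_rot: [-3.093, -0.324, -0.261]
contact_force: [-0.2, -0.2, -2.2]
opening: 0.0236
grasp_force: 29.9
```

arm_command --commands '[{"claw":0,"dp":[0,0,0],"delta_rot":[0,0,0]},{"claw":0,"dp":[0,0,0],"delta_rot":[0,0,0]},{"claw":0,"dp":[0,0,0],"delta_rot":[0,0,0]},{"claw":0,"dp":[0,0,0],"delta_rot":[0,0,0]}]'

```text
t: 12.32
tool_pos: [0.5838, 0.0773, 0.2416]
tool_rot: [-3.095, -0.317, -0.264]
contact_force: [0.1, 0.6, -1.0]
opening: 0.0241
grasp_force: 29.9
```

```bash
cat > chk.py <<'E'
from lens import *
from cell import *
s=observe()
nx=np.array([.9645,.200,.174]);nx/=np.linalg.norm(nx)
yl=np.cross([0,0,1],nx);yl/=np.linalg.norm(yl);zl=np.cross(nx,yl)
L=np.array([.7059,.1034,.2369]);F=L-.12*nx
p=F+(.0712-.042)*zl-.001*nx; R=goal_rot(np.degrees(np.arctan2(-yl[1],-yl[0])),-zl)
print(s["tool_pos"],s["dq"].round(3),s["grasp_force"],"left",delta(s,p,R))
B=np.c_[nx,yl,zl]
for n in ("side","top","wrist"):
    c=capture(n);np.savez(f"f_{n}.npz",**c);cv2.imwrite(f"pics/f_{n}.png",c["img"]);c=load(f"f_{n}.npz")
    V=wcloud(c) if n=="wrist" else cloud(c)
    Q=(V-F)@B; m=(abs(Q[...,0])<.02)&(abs(Q[...,1])<.035)&(Q[...,2]>-.06)&(Q[...,2]<.06)&(c["range_z"]>0)
    print(n,m.sum(), (Q[m].min(0)*1000).round(1),(Q[m].max(0)*1000).round(1))
    if m.sum()>80:
        mp=m&(Q[...,2]<.02); P=Q[mp]
        for q,k in planes(P,2): print("  lensframe",len(q),(q.mean(0)*1000).round(1),k.round(3),(q.min(0)*1000).round(1),(q.max(0)*1000).round(1))
    # lens front in same camera
    g=cv2.cvtColor(c["img"],cv2.COLOR_BGR2GRAY); ml=(abs(Q[...,0]-.12)<.012)&(np.hypot(Q[...,1],Q[...,2])<.03)&(c["range_z"]>0)&(g<80)
    if ml.sum()>60:
        for q,k in planes(Q[ml],1): print("  lens",len(q),(q.mean(0)*1000).round(1),k.round(3),(q.min(0)*1000).round(1),(q.max(0)*1000).round(1))
E
python3 chk.py
```

```text
[0.58381116 0.07725593 0.24157791] [-0.001 -0.005 -0.003 -0.     0.     0.003] 29.94630442117341 left (array([0.02, 0.04, 0.12]), array([-0.01, -0.06,  0.  ]))
side 637 [-15.3 -31.9 -46.8] [ 7.3 25.1 59.9]
  lensframe 264 [ -5.2  -3.3 -13.9] [-1.     0.    -0.006] [ -6.9 -28.6 -46.8] [-3.5 24.4 19.9]
  lensframe 55 [ -3.6 -15.6  -5.8] [-0.989 -0.149  0.018] [ -7.8 -28.9 -39.6] [-0.2 16.9 19. ]
  lens 97 [119.9  -4.6   1.4] [-1.    -0.022 -0.006] [118.3 -23.5 -18.4] [121.5  15.1  18.2]Traceback (most recent call last):
  File "chk.py", line 14, in <module>
    print(n,m.sum(), (Q[m].min(0)*1000).round(1),(Q[m].max(0)*1000).round(1))
                      ~~~~~~~~^^^
    return umr_minimum(a, axis, None, out, keepdims, initial, where)
ValueError: zero-size array to reduction operation minimum which has no identity
```

arm_command --commands '[{"claw":0,"dp":[0.05,0,0.1],"delta_rot":[0,-0.05,0]},{"claw":0,"dp":[0.05,0,0.15],"delta_rot":[0,-0.05,0]},{"claw":0,"dp":[0.05,0,0.15],"delta_rot":[0,-0.05,0]},{"claw":0,"dp":[0.05,0,0.15],"delta_rot":[0,-0.05,0]},{"claw":0,"dp":[0.05,0,0.15],"delta_rot":[0,-0.05,0]}]'

```text
t: 12.83
tool_pos: [0.5852, 0.0783, 0.2459]
tool_rot: [-3.094, -0.319, -0.272]
contact_force: [0.3, 0.4, -1.3]
opening: 0.0237
grasp_force: 29.9
```

```bash
sed -i 's/    print(n,m.sum(), (Q/    if m.any(): print(n,m.sum(), (Q/' chk.py; cat >> chk.py <<'E'
    if n!="wrist":
        print("  C in lens frame",((c["C"]-F)@B).round(3))
        for nm,x0,rad in (("window",-.004,.03),("lens",.12,.032)):
            th=np.linspace(0,2*np.pi,40); pu=proj(c,F+x0*nx+rad*(np.cos(th)[:,None]*yl+np.sin(th)[:,None]*zl))
            mk=np.zeros((480,640),np.uint8);cv2.fillPoly(mk,[pu.astype(np.int32)],1)
            d=((g<60)&(mk>0)&(abs(Q[...,0]-x0)<.008)).astype(np.uint8);k,l,st,ce=cv2.connectedComponentsWithStats(d)
            for i in range(1,k):
                if st[i,4]>30:
                    C0,dd=ray(c,*ce[i]); a=(C0-F)@B; b=dd@B; print("  ",nm,st[i],((a+b*(x0-a[0])/b[0])*1000).round(1), "depth cloud mean",(Q[l==i].mean(0)*1000).round(1))
u,v=proj(load("f_side.npz"),F+.05*nx)[0].astype(int);im=cv2.imread("pics/f_side.png");cv2.imwrite("pics/fs.png",cv2.resize(im[v-65:v+65,u-80:u+80],None,fx=4,fy=4,interpolation=3))
E
python3 chk.py
```

```text
[0.58516108 0.07829717 0.24592944] [ 0.002  0.002  0.001  0.003  0.001 -0.001] 29.946415034355596 left (array([-0.04, -0.  , -0.05]), array([-0.01,  0.01, -0.01]))
side 610 [-12.6 -31.4 -44.2] [ 8.6 27.3 59.8]
  lensframe 267 [ -2.6  -2.6 -10.3] [-1.    -0.001 -0.015] [ -4.4 -27.1 -42.9] [-0.6 24.9 19.8]
  lensframe 42 [ -0.5 -16.5 -10.2] [-0.989 -0.136  0.059] [ -5.  -28.3 -38.9] [ 3.5 18.1 17.7]
  lens 97 [119.6  -3.9   2.1] [-1.     0.001  0.011] [118.1 -22.6 -17. ] [121.1  14.7  19.8]
  C in lens frame [-0.534 -0.765  0.684]
   window [339 192  10  18  93] [-4.  -1.8  4.5] depth cloud mean [-3.6 -1.2  3.8]
   lens [380 171  15  14  79] [120.  -13.    6.8] depth cloud mean [121.2 -11.6   5.6]
  lens 36 [125.4  -5.6  16.9] [ 0.413 -0.364  0.835] [118.7 -17.5   9.2] [131.5  11.6  22.7]
  C in lens frame [-0.092  0.043  1.283]
wrist 9051 [ -8.9 -28.  -40.8] [11.4 27.  60. ]
  lensframe 3843 [ 5.5  0.  -5.8] [-1.    -0.001  0.005] [  4.1 -24.8 -40.8] [ 6.7 25.2 20. ]
  lens 1374 [120.3  -1.    6.7] [-0.998 -0.012  0.054] [119.1 -20.3 -15.7] [123.   19.5  20.8]
```

View pics/fs.png

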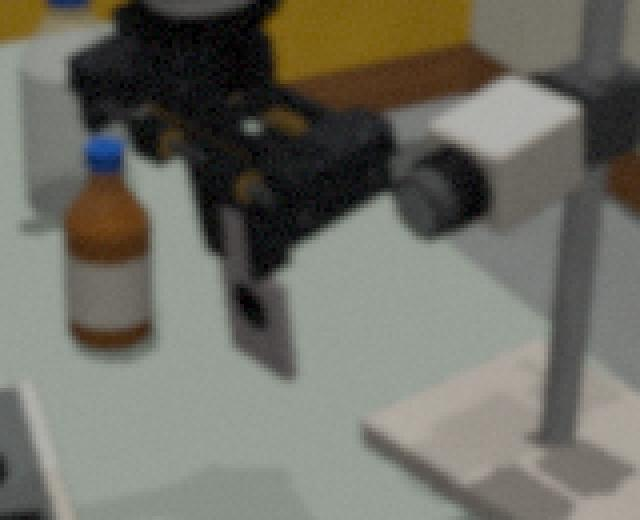

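arm_command --commands '[{"claw":0,"dp":[-0.04,-0.05,-0.03],"delta_rot":[0,0,0]},{"claw":0,"dp":[-0.04,-0.05,-0.03],"delta_rot":[0,0,0]},{"claw":0,"dp":[-0.04,-0.05,-0.03],"delta_rot":[0,0,0]},{"claw":0,"dp":[-0.04,-0.05,-0.03],"delta_rot":[0,0,0]},{"claw":0,"dp":[-0.04,-0.05,-0.03],"delta_rot":[0,0,0]},{"claw":0,"dp":[-0.04,-0.05,-0.03],"delta_rot":[0,0,0]}]'

```text
t: 13.48
tool_pos: [0.5842, 0.0771, 0.2452]
tool_rot: [-3.094, -0.319, -0.272]
contact_force: [0.2, 0.9, -0.8]
opening: 0.0234
grasp_force: 29.9
```

```bash
python3 chk.py
```

```text
[0.58418765 0.0770526  0.24517633] [ 0.    -0.001  0.     0.001  0.    -0.001] 29.94635032955557 left (array([ 0.  ,  0.04, -0.02]), array([-0.01,  0.01, -0.01]))
side 612 [-14.3 -32.1 -42.3] [ 9.  24.2 59.7]
  lensframe 249 [-4.4 -3.2 -9.7] [-1.     0.006 -0.011] [ -6.3 -28.1 -42.3] [-2.5 23.7 19.3]
  lensframe 56 [ -1.9 -13.8 -11.7] [-1.    -0.02  -0.017] [ -3.4 -28.1 -41.7] [-0.1 24.2 17.9]
  lens 95 [119.9  -4.4  -0. ] [-1.    -0.023 -0.015] [118.5 -23.4 -18.2] [121.9  14.6  18.6]
  C in lens frame [-0.534 -0.765  0.684]
   window [339 192   9  18  92] [-4.  -0.6  3. ] depth cloud mean [-5.2 -2.3  4.4]
   lens [380 171  15  15  74] [120.  -12.3   5.7] depth cloud mean [121.1 -11.    4.5]
  lens 39 [124.1  -2.4  17.2] [-0.247 -0.242  0.939] [117.4 -18.6  12. ] [131.2  10.9  21.6]
  C in lens frame [-0.092  0.043  1.283]
wrist 9143 [-10.8 -29.1 -40.9] [ 9.9 25.9 60. ]
  lensframe 3866 [ 4.2 -1.  -6.2] [-1.    -0.002  0.005] [  2.9 -25.9 -40.9] [ 5.5 24.1 20. ]
  lens 1396 [120.3  -0.8   6.7] [-0.999 -0.007  0.054] [119.1 -20.4 -13.2] [123.   19.4  20.8]
```

The plate is within about 1–2 mm of the focus point, square to the line of sight and still, so I'm handing it in.

```bash
python3 -c "
from cell import r
print(r.finish_job())"
```

```text
the job is handed in; nothing more can be done
None
```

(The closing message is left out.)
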